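# Dock a valve-driver card

## Robot

A 7-joint arm with a two-finger parallel gripper is mounted at the origin on the work surface. World frame = base frame: x ahead of the robot, y to its left, z up, the work surface at z = 0. Lengths are in m, angles in degrees, forces in N, time in s.
With the tool pointing down it reaches from about 0.4 to 0.925 m from the base axis. Payload 4.1 kg.
Tool frame: the origin (TCP) lies on the centre line of the jaws, within the pads' length; the fingertips stand 14 mm ahead of it and the grasp point (between the pads) lies 5 mm behind it; z points along the fingers, y is the line along which they close (so a half turn about z gives the same grasp; the last joint's range is limited). The gripper opens to 85 mm and grips with 20 to 120 N. Pads are 22 mm wide; open, the fingers measure 114 mm over their backs; the gripper's body (76 mm by 85 mm) begins 54 mm behind the grasp point. The pads swing forward as they close: fully open they stand 13 mm farther back than shut.
Start: joints at [-69.844, 22.827, 2.584, 88.041, -1.071, 69.15, -2.905], TCP at [0.283, 0.585, 0.245] pointing down, gripper open.
Joint ranges: [-161.44, 161.44], [-28.35, 127.94], [-78.24, 83.42], [0, 140.83], [-78.03, 258.03], [13.02, 114.36], [-168.23, 168.23]. Speed limits (degrees/s): [147.25, 147.25, 180, 180, 180, 180, 180].

## Interface

Orientations are given as a 3x3 rotation matrix whose columns are the frame's x, y, z axes.
In Python, from plant import env gives the robot as it stands. The module is installed in compiled form; this text tells all that it offers.
- The arm moves only by the tool servo_tool, never from a script. Its argument "increments" is a list of rows, each a list of 5 numbers: the shift along the tool's x, y, z in m, then the turn about the tool's z in rad, then the opening, from 0 (shut) to 1 (fully open). A call has exactly 5 rows; each row shifts and turns the commanded pose from where the row before left it, along the tool's axes as they then stand; what a row does not reach is not made up. A row lasts 1/12 s, in which the tool goes at most 41.7 mm and 7.16 degrees, less where a joint would pass 70% of its speed; a pose out of reach is approached as far as the arm can. A call with a gripper value outside its range is refused whole. The fingers move at their own pace and stop on an object; the grip force is fixed at half the most. Time passes only in rows, so rows that do not move let the fingers close, or fill a call up. It gives the time, the measured TCP pose, the force, the opening and the grip force at its end, in the units of the state.
- env.get_obs(): the state, without advancing time (a new reading comes with each control period).
- env.get_image(name): name is "scene" or "top"; returns (picture, depth): 384x512x3 uint8, blue, green, red; 384x512 float32, m along the optical axis (not along the pixel's ray), 0 where there is no reading.
- env.camera_params(name): a dict with "fx", "fy", "cx", "cy" (pixels), "k1" (the pictures are not rectified: a ray, as slopes to the right and down, at radius r is drawn at 1 + k1 r^2 times it, then the intrinsics apply), "R" (3x3) and "t" (3): a world point X has camera coordinates R X + t. Camera axes: x right, y down, z forward; pixel columns grow to the right and rows downward; lengths in m; the calibration is good to about 2 mm. A picture is of the moment at which its call begins. camera_params takes no time and is no camera call.
- env.sign_off(): hands the job in; it is judged then, once.
The state is a dict: "t": time; "qpos": joint angles; "qvel": joint speeds; "tau": joint torques, N m; "ee_pos": TCP position; "tool_rot": TCP orientation; "contact_force": force on the tool from outside, world axes, zero at the start; "wrist_torque": the same for the moment, N m; "gripper_width": finger opening in m; "finger_force": force on a finger pad.
Only numpy, scipy, OpenCV 4.12 (cv2) and the standard library are available. Lean on these libraries where they do the work, as an engineer would, in place of code of your own. Each camera call takes 0.05 s, during which the arm holds its last target. There are 200 camera calls.

## Task

Take the green card with the orange handle out of the leaning rack and fit it in the dock: tilt it in under the two yellow hooks with its foot in the groove first (the blue carriage is clamped a little further in or out each time, so feel for its back rail), lower it to the groove floor while it is still leaning, then straighten it upright past the sprung orange flap until the flap snaps shut in front of it. Do it gently, without forcing or wedging the card (20 N is plenty), let go of the card, and leave the blue card and the other things on the bench where they are.

Things in the scene. Friction and masses are not known exactly. Their poses are not given: they have to be found in the camera images.
- card_mid (a point): Centre of the green card to fit: plate 6 mm thick (x), 90 wide (y), 70 tall (z), plus an orange handle on the middle of its top edge, 110 mm tall over all; mass 100 to 180 g. z runs from foot to handle, this point is 55 mm from the foot. At the start it leans 30 degrees, handle up and away from the robot, its -x face on two sloped strips that end 60 mm from the foot.
- card_grip (a point): Good grip point in the orange handle, 94 mm above the card's foot along its z, axes as card_mid. Handle 12 mm thick (x), 30 wide (y), 40 tall: it reaches 16 mm further along z and 24 mm back to the card's shoulders. It stands free on all sides.
- card_foot (a point): Centre of the card's foot edge (brass strip); axes as card_mid.
- card: The same green card; origin at its foot, as card_foot.
- spare_mid (a point): Blue card with a black handle, same size as the green one, leaning in the other bay. Bystander. Point at its centre, 55 mm above its foot.
- rack: Fixed black and grey rack, 90 by 236 mm, origin at its underside, x roughly toward the robot. Two bays at y = -58 and +58 mm, either may hold the green card; foot of a card 16 mm above the table at x = 0. Low dividers to 40 mm high. A card is drawn out along its own z.
- dock: Fixed aluminium base plate of the dock, 126 by 164 mm, 6 mm thick, origin at its underside, x roughly toward the robot, y along the groove. On it a blue carriage (step, groove, rail, uprights, hooks, flap in one) is clamped up to 18 mm either way along x from its nominal place; how far is not given: see or feel it. It does not move when pressed.
- dock_groove (a point): Nominal middle of the groove floor (top of the base plate), axes as the dock; the carriage's own groove lies here in y and z, but up to 18 mm off in x. The card seats here upright, handle up, its y along the groove. The groove is 9.5 mm wide. A card leaning 27 to 30 degrees (handle to -x, away from the robot) has about 1 mm of play in it.
- dock_rail (a point): Nominal foot of the back rail's face, 4.75 mm to +x of the groove's middle, moved with the carriage in truth (up to 18 mm in x). Rail 26 mm high over the floor, 110 long. The groove's other side is a flat step, 6 mm high over the floor, 37 mm deep: a foot moved over it toward +x meets the rail. End cheeks 47.5 mm to either side, 12 high. Manifold behind the rail, 32 high.
- dock_hooks (a point): Nominal point midway between the two yellow hooks, at their under side, 79 mm above the table. Hooks lie 34 to 48 mm to either side in y, from 6 mm to -x to 18 mm to +x of the groove's middle, 9 thick: 3 mm over a seated card's shoulders, so it enters neither straight down nor upright, only leaning. Between them is free room. Uprights under them, face 6 mm to +x, stop the card's back.
- flap (a joint): Sprung orange flap: panel 36 mm long, 14 tall, mid height 69 mm, on a post (top at z 81) 35 mm to -x and 63 mm to +y of the groove's middle. Radians: 0 shut, grows to 0.75 as it swings toward +x. It overlaps the card's +y edge by 6 mm; the card being straightened pushes it open (about 2 N), passes at about 0.2 rad with its back at the uprights, and the flap snaps shut in front of it.
- valve: Loose solenoid valve, 60 by 34 mm, 72 mm tall, origin at its underside. Bystander.
- tee: Loose brass tee fitting, 48 by 34 mm, 20 mm tall, origin at its underside. Bystander.
- driver: Loose screwdriver, 150 mm long along its x, lying. Bystander.
- spool: Loose solder spool, 52 mm across, 38 mm tall, origin at its underside. Bystander.
- partsbox: Loose blue parts box, 70 by 120 mm, 35 mm tall, origin at its underside. Bystander.
Not all that is in view belongs to the job. Leave any purple look-alike of the dock alone.

How it is judged (in metres and radians):
On the way, in this order (a step that is already met when the one before it is completed fails the run):
1. the green card is lifted out of the rack (foot more than 60 mm above the table) (height (world z) of card_foot above 0.06 m), for 0.1 s.
2. the card leans at 12 degrees or more with its foot in the groove (foot below the lip's top, at the groove) (z of card_foot in the frame of dock_groove between -0.003 and 0.005 m and x of card_foot in the frame of dock_groove between -0.023 and 0.023 m and y of card_foot in the frame of dock_groove between -0.006 and 0.006 m and angle between card_foot's own z axis and vertical above 0.21 rad), for 0.1 s.
At the end, for the whole second after the job is handed in: The green card stands at rest and released in the dock's groove: foot within 3 mm of the groove floor's height, 6 mm of its middle lengthwise and 23 mm of its nominal middle line (at that depth only the groove itself has room), upright within 6 degrees, flap shut (below 0.06 rad) (z of card_foot in the frame of dock_groove between -0.003 and 0.003 m and x of card_foot in the frame of dock_groove between -0.023 and 0.023 m and y of card_foot in the frame of dock_groove between -0.006 and 0.006 m and angle between card_foot's own z axis and vertical below 0.11 rad and value of joint flap below 0.06 rad and linear speed of card below 0.02 m/s); the robot touches nothing.
It fails at once if the card forced or wedged in the dock, its contacts adding up to more than 40 N (contact force between card and dock above 40 N).
It fails at once if the robot pressed on the dock with more than 40 N (contact force between any of the fingers, the arm and dock above 40 N).
It fails at once if the blue card moved by more than 20 mm (distance of spare_mid from where it was at the start of the episode above 0.02 m).
It fails at once if a bench bystander moved by more than 30 mm (distance of any of valve, tee, driver, spool, partsbox from where it was at the start of the episode above 0.03 m).
It also fails if it takes over 51 s, if anything falls off the work surface, if the arm or the gripper's body presses on something with over 40 N, if the wrist force passes 120 N, or if a joint passes its speed limit or range.

## Working session

There is one attempt and no reset: what is moved stays moved. The work goes in short steps, Python scripts to look and compute and a tool call to move; the robot and the scene stay as the last step left them, time stands still between calls to the robot, and variables do not carry over. Pictures are saved under pics/ and viewed, at most 10 in all, crops included, and the job is handed in when it is done.

Besides the shell and the picture viewer there is one more tool, called as name(argument=value, ...) on one line, values as JSON. servo_tool: Moves the arm, as the interface text tells. Its arguments: {"type":"object","properties":{"increments":{"type":"array"}},"required":["increments"]}

```bash
mkdir -p pics; cat > h.py <<'E'
import numpy as np, cv2
from plant import env
def save(n):
    im,d=env.get_image(n); cv2.imwrite(f'pics/{n}0.png',im); np.save(f'{n}.npy',d); return im,d
def pt(n,u,v,d=None,z=None):
    c=env.camera_params(n); R=np.array(c['R']);t=np.array(c['t'])
    xd,yd=(u-c['cx'])/c['fx'],(v-c['cy'])/c['fy']; x,y=xd,yd
    for _ in range(20):
        s=1+c['k1']*(x*x+y*y); x,y=xd/s,yd/s
    r=np.array([x,y,1.])
    if z is not None:
        o=-R.T@t; w=R.T@r; return o+w*(z-o[2])/w[2]
    if d is None: d=np.load(f'{n}.npy')
    return R.T@(r*d[int(round(v)),int(round(u))]-t)
def px(n,X):
    c=env.camera_params(n); p=np.array(c['R'])@X+np.array(c['t']); x,y=p[:2]/p[2]; s=1+c['k1']*(x*x+y*y)
    return np.array([c['fx']*x*s+c['cx'],c['fy']*y*s+c['cy']])
E
python3 - <<'E'
from h import *
a,_=save('scene');b,_=save('top')
for n in('scene','top'):
    c=env.camera_params(n);print(n,c['fx'],c['k1'],-np.array(c['R']).T@c['t'],np.round(c['R'],2).tolist())
cv2.imwrite('pics/s.png',cv2.resize(a,(800,600),interpolation=2));cv2.imwrite('pics/t.png',cv2.resize(b,(800,600),interpolation=2))
o=env.get_obs();print(o)
E
```

```text
scene 367.6862413482417 -0.11860740298737334 [1.39766484 0.10102431 0.67916268] [[-0.05, 1.0, 0.01], [0.54, 0.03, -0.84], [-0.84, -0.03, -0.55]]
top 393.852911982922 -0.03882028000809415 [0.40847093 0.08003038 1.11938493] [[0.0, -1.0, 0.02], [-0.99, -0.01, -0.11], [0.11, -0.02, -0.99]]
{'t': 0.1, 'qpos': array([-69.84254731,  22.86775881,   2.58068581,  88.10487219,
        -1.07045703,  69.15261361,  -2.90655514]), 'qvel': array([ 0.0190162 , -0.15633003, -0.03680984, -0.16133245, -0.04956328,
       -0.0927174 ,  0.0032347 ]), 'tau': array([ 3.89884881e-03, -4.76267552e+01,  1.37003012e+00, -2.54949188e+01,
        1.19543410e-02,  5.09960970e-03, -1.32548615e-05]), 'ee_pos': array([0.2829512 , 0.5845816 , 0.24438276]), 'tool_rot': array([[-9.00129847e-01,  4.35621221e-01, -6.40583533e-04],
       [ 4.35621669e-01,  9.00128356e-01, -1.64446865e-03],
       [-1.39758039e-04, -1.75928738e-03, -9.99998443e-01]]), 'contact_force': array([-0.34597063, -0.15195566,  0.21640149]), 'wrist_torque': array([-0.02898805,  0.04356171,  0.00519208]), 'finger_force': 0.0, 'gripper_width': 0.08563913145245779}
```

View pics/s.png

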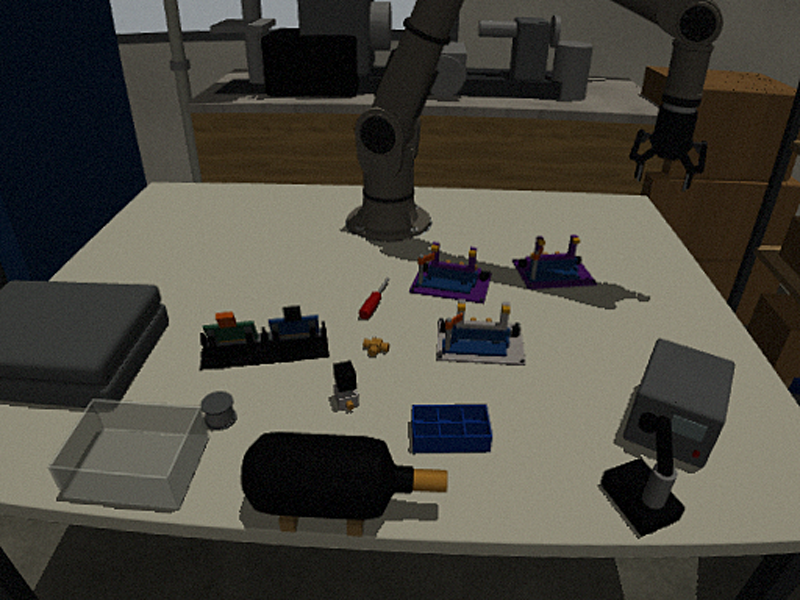

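View pics/t.png

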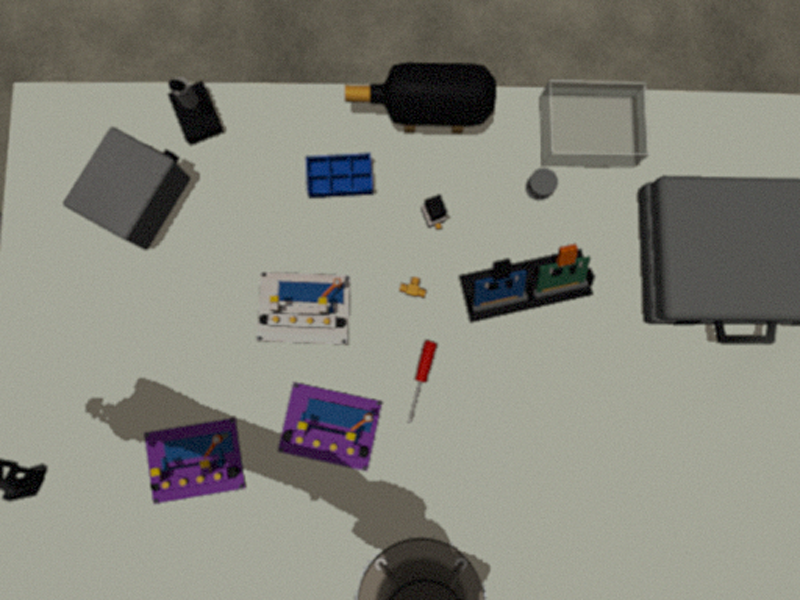

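Candidates: the only green card with an orange handle is at top (567,255); the blue one with a black handle at (503,268) is the bystander. Docks: aluminium/white base at top (304,308) is the one meant; the purple ones at (330,425) and (195,460) are look-alikes. I'll confirm this in one enlarged composite.

```bash
python3 - <<'E'
from h import *
a=cv2.imread('pics/scene0.png');b=cv2.imread('pics/top0.png')
def cr(im,u,v,w,h,s): return cv2.resize(im[v:v+h,u:u+w],(400,300),interpolation=cv2.INTER_CUBIC)
g=[cr(b,290,145,100,75,4),cr(b,155,160,80,60,5),cr(a,120,185,100,75,4),cr(a,270,182,80,60,5)]
o=np.vstack([np.hstack(g[:2]),np.hstack(g[2:])]);o=np.clip(o*1.6,0,255).astype(np.uint8);cv2.imwrite('pics/c1.png',o)
d=np.load('top.npy')
for n,(u,v) in dict(handle=(567,255),rack=(470,315),base=(262,338),box=(330,178)).items(): print(n,pt('top',u*.64,v*.64).round(3))
E
```

```text
handle [ 0.599 -0.241  0.1  ]
rack [ 0.504 -0.088  0.007]
base [0.46  0.288 0.004]
box [0.758 0.17  0.005]
```

View pics/c1.png

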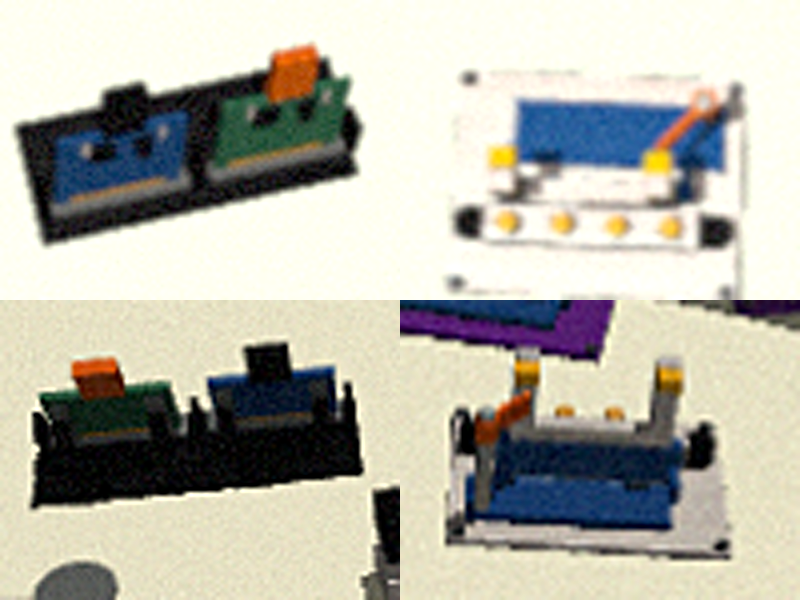

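The crops confirm it: the green card with orange handle is in the right bay of the top view, at (295,75) in the crop. The aluminium dock has its flap at (690,125) and its hooks at (503,157) and (657,160). Next I measure precisely.

```bash
cat > m.py <<'E'
from h import *
b=cv2.imread('pics/top0.png');d=np.load('top.npy');hsv=cv2.cvtColor(b,cv2.COLOR_BGR2HSV)
P=np.array([[pt('top',u,v) if d[v,u]>0 else [0,0,-1] for u in range(140,400)] for v in range(130,240)])
H=hsv[130:240,140:400]
def m(name,box,h0,h1,s,zmin,zmax=1,vmin=50):
    u0,u1,v0,v1=box; q=P[v0-130:v1-130,u0-140:u1-140].reshape(-1,3);h=H[v0-130:v1-130,u0-140:u1-140].reshape(-1,3)
    k=(h[:,0]>=h0)&(h[:,0]<=h1)&(h[:,1]>s)&(h[:,2]>vmin)&(q[:,2]>zmin)&(q[:,2]<zmax); q=q[k]
    print(name,len(q),'mean',q.mean(0).round(4),'min',np.percentile(q,3,0).round(4),'max',np.percentile(q,97,0).round(4)); return q
o=m('orange',(350,380,150,175),0,16,150,.06)
g=m('green',(340,382,160,192),50,90,80,.02,.1)
def pl(q):
    c=q.mean(0);n=np.linalg.svd(q-c)[2][2];n*=np.sign(n[2]);print(' normal',n.round(3),'tilt of card',90-np.degrees(np.arccos(n[2])),'yaw',np.degrees(np.arctan2(-n[1],-n[0])));return c,n
pl(o);pl(g)
s=m('blue',(300,340,170,200),100,125,80,.02,.1);pl(s)
hl=m('hookL',(170,180,187,197),18,35,100,.06);hr=m('hookR',(200,212,187,197),18,35,100,.06)
f=m('flap',(200,222,175,195),0,14,100,.05);st=m('step',(175,222,178,195),100,125,100,.004,.03)
def rect(name,box,z0,z1):
    u0,u1,v0,v1=box;q=P[v0-130:v1-130,u0-140:u1-140].reshape(-1,3);q=q[(q[:,2]>z0)&(q[:,2]<z1)]
    r=cv2.minAreaRect((q[:,:2]*1000).astype(np.float32));print(name,len(q),r)
rect('dock',(155,235,168,228),.0035,.2);rect('rack',(290,385,150,210),.004,.2)
n=[('dl',155+70/5,160+78/5),('dnl',155+57/5,160+283/5),('dnr',155+333/5,160+290/5),('dfr',155+338/5,160+92/5)]
for k,u,v in n: print(k,pt('top',u,v,z=.006).round(4))
print('rack', [pt('top',290+u/4,145+v/4,z=0).round(4) for u,v in((45,243),(355,172),(18,128))])
print('table z',P[60:70,0:8].reshape(-1,3)[:,2].mean())
E
python3 m.py
```

```text
Traceback (most recent call last):
  File "m.py", line 3, in <module>
    P=np.array([[pt('top',u,v) if d[v,u]>0 else [0,0,-1] for u in range(140,400)] for v in range(130,240)])
                 ~~^^^^^^^^^^^
  File "h.py", line 6, in pt
    c=env.camera_params(n); R=np.array(c['R']);t=np.array(c['t'])
ValueError: time passes only in moves, steps and waits
```

```bash
sed -i 's/^def save/from functools import lru_cache\n@lru_cache\ndef CP(n): return env.camera_params(n)\ndef save/; s/c=env.camera_params(n)/c=CP(n)/; s/if d is None: d=np.load(f.{n}.npy.)/if d is None: d=LD(n)/' h.py; cat >> h.py <<'E'
@lru_cache
def LD(n): return np.load(f'{n}.npy')
E
python3 m.py
```

```text
orange 137 mean [ 0.5994 -0.2404  0.0986] min [ 0.5868 -0.2564  0.0783] max [ 0.613  -0.2263  0.114 ]
green 235 mean [ 0.5735 -0.2465  0.0494] min [ 0.5554 -0.2887  0.0248] max [ 0.5963 -0.2068  0.0784]
 normal [-0.833 -0.161  0.529] tilt of card 31.942129882697692 yaw 10.916032284663887
 normal [-0.837 -0.194  0.512] tilt of card 30.771497396238324 yaw 13.04355341906067
blue 356 mean [ 0.5485 -0.1343  0.0503] min [ 0.5289 -0.1762  0.0246] max [ 0.573  -0.0918  0.0774]
 normal [-0.835 -0.194  0.515] tilt of card 31.005004617635485 yaw 13.065289169329779
hookL 22 mean [0.5235 0.2552 0.0874] min [0.5172 0.25   0.0831] max [0.5283 0.2606 0.091 ]
hookR 24 mean [0.5205 0.1735 0.0874] min [0.5152 0.1684 0.0834] max [0.526  0.1789 0.0906]
flap 25 mean [0.5436 0.1592 0.074 ] min [0.5299 0.1459 0.0618] max [0.5532 0.173  0.0782]
step 387 mean [0.5439 0.2074 0.0118] min [0.5284 0.1495 0.0074] max [0.56   0.2554 0.0164]
dock 2419 ((514.4591674804688, 215.1916046142578), (168.3135528564453, 221.5602569580078), 0.42124122381210327)
rack 2451 ((571.827880859375, -195.12136840820312), (273.45648193359375, 163.39454650878906), 89.5340805053711)
dl [0.5758 0.2872 0.006 ]
dnl [0.4591 0.2913 0.006 ]
dnr [0.4561 0.1359 0.006 ]
dfr [0.5689 0.1345 0.006 ]
rack [array([ 0.4926, -0.0907,  0.    ]), array([ 0.5454, -0.3171,  0.    ]), array([ 0.5755, -0.072 ,  0.    ])]
table z 7.842389253930736e-05
```

servo_tool(increments=[[0,0,0,-0.12,0.65],[0,0,0,-0.12,0.65],[0,0,0,-0.12,0.65],[0,0,0,-0.12,0.65],[0,0,0,-0.12,0.65]])

```text
t: 0.52
ee_pos: [0.283, 0.5848, 0.2447]
tool_rot: [[-0.988, -0.155, -0.0], [-0.155, 0.988, -0.001], [0.001, -0.001, -1.0]]
contact_force: [0.5, 0.1, 0.4]
gripper_width: 0.0558
finger_force: 0.0
```

servo_tool(increments=[[0,0,0,-0.079,0.65],[-0.0053,-0.0365,0.0019,0,0.65],[-0.0053,-0.0365,0.0019,0,0.65],[-0.0053,-0.0365,0.0019,0,0.65],[-0.0053,-0.0365,0.0019,0,0.65]])

```text
t: 0.93
ee_pos: [0.3371, 0.4458, 0.237]
tool_rot: [[-0.974, -0.227, -0.0], [-0.227, 0.974, -0.001], [0.001, -0.001, -1.0]]
contact_force: [1.6, 0.1, 0.4]
gripper_width: 0.0558
finger_force: 0.0
```

servo_tool(increments=[[-0.0053,-0.0365,0.0019,0,0.65],[-0.0053,-0.0365,0.0019,0,0.65],[-0.0053,-0.0365,0.0019,0,0.65],[-0.0053,-0.0365,0.0019,0,0.65],[-0.0053,-0.0365,0.0019,0,0.65]])

```text
t: 1.35
ee_pos: [0.4041, 0.2739, 0.2279]
tool_rot: [[-0.974, -0.226, -0.0], [-0.226, 0.974, -0.0], [0.0, -0.0, -1.0]]
contact_force: [-0.0, -0.4, 0.2]
gripper_width: 0.0557
finger_force: 0.0
```

servo_tool(increments=[[-0.0053,-0.0365,0.0019,0,0.65],[-0.0053,-0.0365,0.0019,0,0.65],[-0.0053,-0.0365,0.0019,0,0.65],[-0.0053,-0.0365,0.0019,0,0.65],[-0.0053,-0.0365,0.0019,0,0.65]])

```text
t: 1.77
ee_pos: [0.4711, 0.1023, 0.2185]
tool_rot: [[-0.974, -0.226, -0.0], [-0.226, 0.974, 0.0], [0.0, 0.0, -1.0]]
contact_force: [-0.1, 0.1, -0.0]
gripper_width: 0.0554
finger_force: 0.0
```

servo_tool(increments=[[-0.0053,-0.0365,0.0019,0,0.65],[-0.0053,-0.0365,0.0019,0,0.65],[-0.0053,-0.0365,0.0019,0,0.65],[-0.0053,-0.0365,0.0019,0,0.65],[-0.0053,-0.0365,0.0019,0,0.65]])

```text
t: 2.18
ee_pos: [0.5382, -0.0693, 0.2089]
tool_rot: [[-0.974, -0.226, -0.0], [-0.226, 0.974, 0.0], [0.0, 0.0, -1.0]]
contact_force: [0.8, -0.1, 0.4]
gripper_width: 0.0555
finger_force: 0.0
```

servo_tool(increments=[[-0.0053,-0.0365,0.0019,0,0.65],[-0.0053,-0.0365,0.0019,0,0.65],[-0.0053,-0.0365,0.0019,0,0.65],[-0.0053,-0.0365,0.0019,0,0.65],[-0.0053,-0.0365,0.0019,0,0.65]])

```text
t: 2.6
ee_pos: [0.6055, -0.2408, 0.199]
tool_rot: [[-0.974, -0.227, -0.001], [-0.227, 0.974, 0.001], [0.001, 0.001, -1.0]]
contact_force: [0.9, 0.1, 0.3]
gripper_width: 0.0557
finger_force: 0.0
```

servo_tool(increments=[[0,0.0015,0.016,0,0.65],[0,0,0.016,0,0.65],[0,0,0.016,0,0.65],[0,0,0.016,0,0.65],[0,0,0.016,0,0.65]])

```text
t: 3.02
ee_pos: [0.6046, -0.2377, 0.1183]
tool_rot: [[-0.974, -0.226, -0.001], [-0.226, 0.974, 0.001], [0.001, 0.001, -1.0]]
contact_force: [0.2, -1.4, -0.5]
gripper_width: 0.0552
finger_force: 0.0
```

servo_tool(increments=[[0,0,0.006,0,0.65],[0,0,0.006,0,0.65],[0,0,0.006,0,0.65],[0,0,0.004,0,0.65],[0,0,0,0,0.65]])

```text
t: 3.43
ee_pos: [0.6048, -0.2377, 0.0973]
tool_rot: [[-0.974, -0.226, -0.001], [-0.226, 0.974, 0.0], [0.0, 0.0, -1.0]]
contact_force: [1.0, 1.4, 0.1]
gripper_width: 0.0554
finger_force: 0.0
```

```bash
python3 - <<'E'
from h import *
a,_=save('scene');b,_=save('top')
r=lambda i,u,v,w,h:cv2.resize(i[v:v+h,u:u+w],(400,300),interpolation=cv2.INTER_CUBIC)
cv2.imwrite('pics/c2.png',np.clip(np.hstack([r(a,115,170,80,60),r(b,315,135,80,60)])*1.5,0,255).astype(np.uint8))
E
```

```text
(no output)
```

View pics/c2.png

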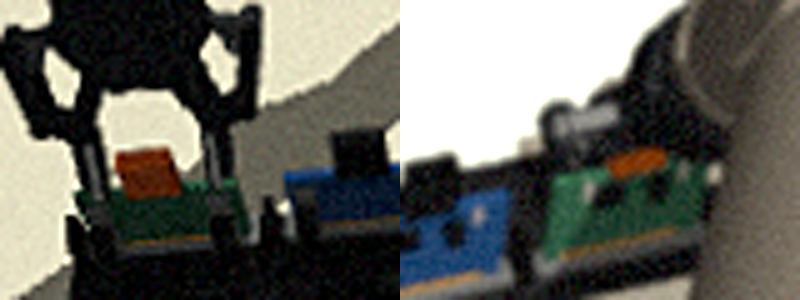

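The scene view shows the handle at crop (148,175), between pads at 105 and 205, so the fingers sit about 2 mm too far toward +y. I shift and close.

servo_tool(increments=[[0,-0.002,0,0,0.65],[0,0,0,0,0.45],[0,0,0,0,0.3],[0,0,0,0,0.2],[0,0,0,0,0.0]])

```text
t: 3.95
ee_pos: [0.6058, -0.2406, 0.0983]
tool_rot: [[-0.974, -0.226, 0.001], [-0.226, 0.974, -0.001], [-0.001, -0.001, -1.0]]
contact_force: [0.1, -1.4, 1.9]
gripper_width: 0.029
finger_force: 59.2
```

servo_tool(increments=[[0,0,0,0,0],[0,0,0,0,0],[0,0,0,0,0],[0,0,0,0,0],[0,0,0,0,0]])

```text
t: 4.37
ee_pos: [0.6058, -0.2406, 0.0983]
tool_rot: [[-0.974, -0.226, 0.001], [-0.226, 0.974, -0.001], [-0.001, -0.001, -1.0]]
contact_force: [0.2, -2.2, 3.7]
gripper_width: 0.0288
finger_force: 59.6
```

servo_tool(increments=[[-0.002,0,-0.0035,0,0],[-0.003,0,-0.0052,0,0],[-0.004,0,-0.0069,0,0],[-0.004,0,-0.0069,0,0],[-0.004,0,-0.0069,0,0]])

```text
t: 4.78
ee_pos: [0.622, -0.2354, 0.1274]
tool_rot: [[-0.974, -0.227, -0.001], [-0.227, 0.974, 0.001], [0.001, 0.001, -1.0]]
contact_force: [0.1, -0.1, -0.8]
gripper_width: 0.0292
finger_force: 59.1
```

servo_tool(increments=[[-0.006,0,-0.0104,0,0],[-0.006,0,-0.0104,0,0],[-0.006,0,-0.0104,0,0],[-0.006,0,-0.0104,0,0],[-0.006,0,-0.0104,0,0]])

```text
t: 5.2
ee_pos: [0.6524, -0.2289, 0.1806]
tool_rot: [[-0.974, -0.227, 0.001], [-0.227, 0.974, -0.0], [-0.001, -0.0, -1.0]]
contact_force: [0.1, 0.1, -0.6]
gripper_width: 0.0289
finger_force: 59.0
```

servo_tool(increments=[[0,0,-0.018,0,0],[0,0,-0.018,0,0],[0,0,-0.018,0,0],[0,0,-0.018,0,0],[0,0,0,0,0]])

```text
t: 5.62
ee_pos: [0.6538, -0.2302, 0.2563]
tool_rot: [[-0.974, -0.226, 0.008], [-0.226, 0.974, -0.002], [-0.007, -0.004, -1.0]]
contact_force: [0.6, -0.8, -0.9]
gripper_width: 0.0289
finger_force: 59.2
```

```bash
python3 - <<'E'
from h import *
a,_=save('scene');b,_=save('top')
print(env.get_obs()['ee_pos'],px('scene',env.get_obs()['ee_pos']),px('top',env.get_obs()['ee_pos']))
r=lambda i,u,v,w,h:cv2.resize(i[v:v+h,u:u+w],(400,300),interpolation=cv2.INTER_CUBIC)
cv2.imwrite('pics/c3.png',np.clip(np.hstack([r(a,100,90,120,90),r(b,300,95,120,90)])*1.5,0,255).astype(np.uint8))
E
```

```text
[ 0.65177563 -0.22929611  0.25183496] [132.77700149 163.10412496] [377.4205388  128.43816073]
```

View pics/c3.png

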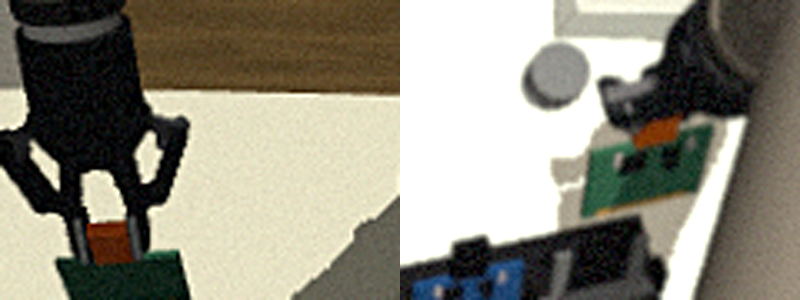

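servo_tool(increments=[[-0.0029,0.02,0,0,0],[-0.0029,0.03,0,0,0],[-0.0029,0.031,0,0,0],[-0.0029,0.031,0,0,0],[-0.0029,0.031,0,0,0]])

```text
t: 6.13
ee_pos: [0.6318, -0.085, 0.2492]
tool_rot: [[-0.974, -0.226, -0.003], [-0.226, 0.974, 0.0], [0.003, 0.001, -1.0]]
contact_force: [0.3, 0.4, -0.7]
gripper_width: 0.0292
finger_force: 59.3
```

servo_tool(increments=[[-0.0029,0.031,0,0,0],[-0.0029,0.031,0,0,0],[-0.0029,0.031,0,0,0],[-0.0029,0.031,0,0,0],[-0.0029,0.031,0,0,0]])

```text
t: 6.55
ee_pos: [0.6107, 0.0692, 0.2494]
tool_rot: [[-0.974, -0.226, -0.003], [-0.226, 0.974, -0.0], [0.003, 0.0, -1.0]]
contact_force: [-0.2, 0.6, -1.4]
gripper_width: 0.0292
finger_force: 59.3
```

servo_tool(increments=[[-0.0029,0.031,0,0,0],[-0.0029,0.031,0,0,0],[-0.0029,0.031,0,0,0],[-0.0029,0.031,0,0,0],[-0.0026,0.02,0,0,0]])

```text
t: 6.97
ee_pos: [0.5911, 0.2155, 0.2492]
tool_rot: [[-0.973, -0.23, -0.004], [-0.23, 0.973, 0.001], [0.003, 0.002, -1.0]]
contact_force: [0.4, 1.3, -0.4]
gripper_width: 0.0289
finger_force: 59.4
```

servo_tool(increments=[[0,0,0.008,0.052,0],[0,0,0.008,0.052,0],[0,0,0.008,0.052,0],[0,0,0.008,0.052,0],[0,0,0.008,0.052,0]])

```text
t: 7.38
ee_pos: [0.5922, 0.211, 0.2089]
tool_rot: [[-0.999, 0.034, -0.003], [0.034, 0.999, -0.001], [0.003, -0.001, -1.0]]
contact_force: [0.6, 1.2, -1.4]
gripper_width: 0.029
finger_force: 59.4
```

```bash
cat > v.py <<'E'
from h import *
import sys
a,_=save('scene');b,d=save('top');env_o=env.get_obs()
print(env_o['ee_pos'].round(4),env_o['tool_rot'].round(3).tolist())
def pts(h0,h1,s,v,zm,z1,box):
    hsv=cv2.cvtColor(b,cv2.COLOR_BGR2HSV);q=[]
    for y in range(box[2],box[3]):
        for x in range(box[0],box[1]):
            h=hsv[y,x]
            if h0<=h[0]<=h1 and h[1]>s and h[2]>v and d[y,x]>0:
                p=pt('top',x,y,d=d)
                if zm<p[2]<z1:q.append(p)
    return np.array(q)
for n,(h0,h1) in dict(green=(50,90),orange=(0,16)).items():
    q=pts(h0,h1,80,30,.09,.3,(140,240,120,230))
    if len(q)<20: print(n,len(q));continue
    c=q.mean(0);nn=np.linalg.svd(q-c)[2][2];nn*=np.sign(nn[2])
    print(n,len(q),c.round(4),nn.round(3),'lean',(90-np.degrees(np.arccos(nn[2]))).round(1),q.min(0).round(4),q.max(0).round(4))
r=lambda i,u,v,w,h:cv2.resize(i[v:v+h,u:u+w],(400,300),interpolation=cv2.INTER_CUBIC)
cv2.imwrite('pics/c4.png',np.clip(np.hstack([r(a,250,130,120,90),r(b,140,140,120,90)])*1.6,0,255).astype(np.uint8))
E
python3 v.py
```

```text
[0.5913 0.2107 0.2079] [[-0.999, 0.031, -0.005], [0.031, 1.0, -0.003], [0.005, -0.003, -1.0]]
green 129 [0.557  0.1797 0.161 ] [-0.857  0.054  0.513] lean 30.9 [0.5387 0.1698 0.1307] [0.5751 0.1924 0.1897]
orange 0
```

View pics/c4.png

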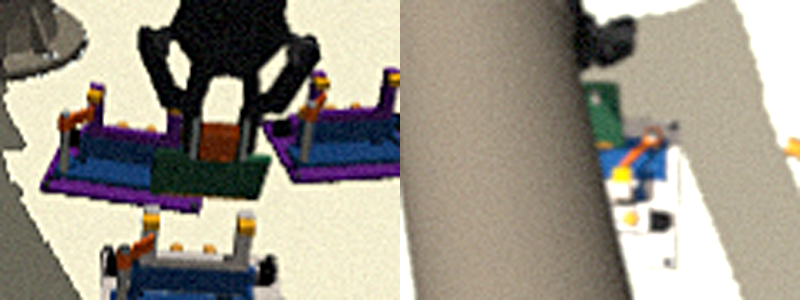

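```bash
cat > s.py <<'E'
from h import *
b=cv2.imread('pics/scene0.png');d=LD('scene');hsv=cv2.cvtColor(b,cv2.COLOR_BGR2HSV)
def pts(h0,h1,s,v,box,z0,z1):
    q=[]
    for y in range(box[2],box[3]):
        for x in range(box[0],box[1]):
            h=hsv[y,x]
            if h0<=h[0]<=h1 and h[1]>s and h[2]>v and d[y,x]>0:
                p=pt('scene',x,y,d=d)
                if z0<p[2]<z1 and p[0]>.49:q.append(p)
    q=np.array(q);print(len(q),q.mean(0).round(4),'lo',np.percentile(q,4,0).round(4),'hi',np.percentile(q,96,0).round(4));return q
# crop origin (250,130) scale 3.33
print('green');pts(50,95,60,20,(290,335,170,195),.1,.25)
print('handle');pts(0,16,100,30,(300,330,160,182),.1,.3)
print('hookL(-y)');pts(17,35,90,40,(290,300,192,204),.06,.1)
print('hookR(+y)');pts(17,35,90,40,(318,328,192,204),.06,.1)
E
python3 s.py
```

```text
green
229 [0.565  0.2073 0.1629] lo [0.5487 0.1715 0.136 ] hi [0.5798 0.2506 0.1889]
handle
125 [0.5939 0.2141 0.2087] lo [0.5816 0.2014 0.1863] hi [0.6024 0.2267 0.2242]
hookL(-y)
25 [0.5243 0.1734 0.0866] lo [0.5163 0.1675 0.0804] hi [0.5286 0.1792 0.0899]
hookR(+y)
29 [0.5236 0.2552 0.0839] lo [0.5125 0.2495 0.072 ] hi [0.5314 0.2621 0.0906]
```

servo_tool(increments=[[-0.005,0.001,0.005,0,0],[0,0,0.015,0,0],[0,0,0.015,0,0],[0,0,0.015,0,0],[0,0,0.01,0,0]])

```text
t: 7.9
ee_pos: [0.598, 0.2118, 0.1495]
tool_rot: [[-1.0, 0.031, -0.001], [0.031, 1.0, -0.0], [0.001, -0.001, -1.0]]
contact_force: [-0.8, -0.1, -1.1]
gripper_width: 0.0286
finger_force: 59.4
```

servo_tool(increments=[[0,0,0.01,0,0],[0,0,0.01,0,0],[0,0,0.01,0,0],[0,0,0.01,0,0],[0,0,0.005,0,0]])

```text
t: 8.32
ee_pos: [0.5977, 0.2118, 0.1046]
tool_rot: [[-1.0, 0.032, -0.001], [0.032, 1.0, -0.001], [0.001, -0.001, -1.0]]
contact_force: [0.2, -0.5, -1.4]
gripper_width: 0.0288
finger_force: 59.4
```

```bash
sed -i 's/r(a,250,130,120,90)/r(a,265,165,80,60)/; s/c4/c5/; s/pts(h0,h1,80,30,.09/pts(h0,h1,80,30,.02/' v.py; python3 v.py; sed -i '/^print/d' s.py; cat >> s.py <<'E'
print('green');pts(50,95,60,20,(280,340,170,230),.02,.25)
print('handle');pts(0,16,100,30,(300,330,160,212),.085,.3)
E
python3 s.py
```

```text
[0.5976 0.2117 0.1049] [[-0.999, 0.032, -0.002], [0.032, 1.0, -0.001], [0.002, -0.001, -1.0]]
green 119 [0.5629 0.1827 0.0569] [-0.868 -0.008  0.496] lean 29.8 [0.5467 0.1702 0.0292] [0.58   0.1963 0.0878]
orange 35 [0.5456 0.1591 0.0731] [-0.708 -0.691  0.146] lean 8.4 [0.5302 0.146  0.0334] [0.56  0.175 0.081]
green
196 [0.5708 0.2128 0.0589] lo [0.5549 0.1713 0.0304] hi [0.5858 0.2554 0.0847]
handle
90 [0.601  0.2142 0.1079] lo [0.591  0.2022 0.0879] hi [0.6082 0.2267 0.1216]
```

View pics/c5.png

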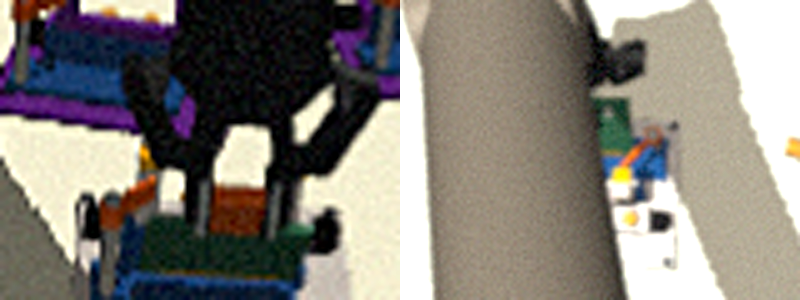

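servo_tool(increments=[[0,-0.0005,0.003,0,0],[0,0,0.003,0,0],[0,0,0.0025,0,0],[0,0,0,0,0],[0,0,0,0,0]])

```text
t: 8.83
ee_pos: [0.5983, 0.2115, 0.0977]
tool_rot: [[-0.999, 0.032, 0.0], [0.032, 0.999, 0.0], [-0.0, 0.0, -1.0]]
contact_force: [0.1, 0.6, -0.5]
gripper_width: 0.029
finger_force: 59.4
```

servo_tool(increments=[[0.004,0,0,0,0],[0.004,0,0,0,0],[0.004,0,0,0,0],[0.004,0,0,0,0],[0.004,0,0,0,0]])

```text
t: 9.25
ee_pos: [0.5777, 0.2122, 0.0977]
tool_rot: [[-1.0, 0.032, -0.0], [0.032, 1.0, 0.0], [0.0, 0.0, -1.0]]
contact_force: [0.1, 0.1, -1.2]
gripper_width: 0.0289
finger_force: 59.4
```

servo_tool(increments=[[0.001,0,0,0,0],[0.001,0,0,0,0],[0.001,0,0,0,0],[0.001,0,0,0,0],[0.001,0,0,0,0]])

```text
t: 9.67
ee_pos: [0.5734, 0.2122, 0.0976]
tool_rot: [[-0.999, 0.032, 0.0], [0.032, 0.999, 0.0], [-0.0, 0.0, -1.0]]
contact_force: [-0.4, 0.1, -1.2]
gripper_width: 0.029
finger_force: 59.4
```

servo_tool(increments=[[0.001,0,0,0,0],[0.001,0,0,0,0],[0.001,0,0,0,0],[0,0,0,0,0],[0,0,0,0,0]])

```text
t: 10.08
ee_pos: [0.5703, 0.2123, 0.0976]
tool_rot: [[-0.999, 0.032, 0.0], [0.032, 0.999, 0.0], [-0.0, 0.0, -1.0]]
contact_force: [0.5, -0.3, -1.2]
gripper_width: 0.0291
finger_force: 59.4
```

servo_tool(increments=[[0.001,0,0,0,0],[0.001,0,0,0,0],[0.001,0,0,0,0],[0,0,0,0,0],[0,0,0,0,0]])

```text
t: 10.5
ee_pos: [0.5686, 0.2123, 0.0982]
tool_rot: [[-0.999, 0.032, 0.003], [0.032, 0.999, 0.001], [-0.003, 0.001, -1.0]]
contact_force: [3.3, -0.6, -1.0]
gripper_width: 0.0289
finger_force: 59.4
```

servo_tool(increments=[[-0.0014,0,0,0,0],[0,0,0.0015,0,0],[0,0,0.0015,0,0],[0,0,0.001,0,0],[0,0,0,0,0]])

```text
t: 10.92
ee_pos: [0.569, 0.2125, 0.0935]
tool_rot: [[-0.999, 0.032, 0.001], [0.032, 0.999, 0.0], [-0.001, 0.0, -1.0]]
contact_force: [3.1, -0.6, -0.4]
gripper_width: 0.0294
finger_force: 59.4
```

servo_tool(increments=[[0,0,0.001,0,0],[0,0,0.001,0,0],[0,0,0,0,0],[0,0,0,0,0],[0,0,0,0,0]])

```text
t: 11.33
ee_pos: [0.5689, 0.2124, 0.0916]
tool_rot: [[-0.999, 0.032, 0.0], [0.032, 0.999, 0.0], [-0.0, 0.0, -1.0]]
contact_force: [3.6, 0.5, -0.2]
gripper_width: 0.0287
finger_force: 59.4
```

servo_tool(increments=[[-0.0004,0,0,0,0],[0,0,0.001,0,0],[0,0,0.0005,0,0],[0,0,0,0,0],[0,0,0,0,0]])

```text
t: 11.75
ee_pos: [0.569, 0.2123, 0.0901]
tool_rot: [[-0.999, 0.032, -0.0], [0.032, 0.999, 0.0], [0.0, 0.0, -1.0]]
contact_force: [3.4, -0.8, -0.3]
gripper_width: 0.029
finger_force: 59.5
```

servo_tool(increments=[[0,0,0.0005,0,0],[0,0,0.0005,0,0],[0,0,0,0,0],[0,0,0,0,0],[0,0,0,0,0]])

```text
t: 12.17
ee_pos: [0.5694, 0.2123, 0.0895]
tool_rot: [[-0.999, 0.032, 0.001], [0.032, 0.999, 0.0], [-0.001, 0.0, -1.0]]
contact_force: [4.2, -0.4, 2.8]
gripper_width: 0.0288
finger_force: 59.8
```

servo_tool(increments=[[0.0015,0,-0.0008,0,0],[0.0015,0,-0.0008,0,0],[0.0015,0,-0.0008,0,0],[0.0016,0,-0.0008,0,0],[0.0016,0,-0.0007,0,0]])

```text
t: 12.58
ee_pos: [0.5627, 0.2118, 0.093]
tool_rot: [[-1.0, 0.031, 0.003], [0.031, 1.0, -0.001], [-0.004, -0.001, -1.0]]
contact_force: [4.6, -1.9, 0.7]
gripper_width: 0.029
finger_force: 59.7
```

servo_tool(increments=[[0.0016,0,-0.0006,0,0],[0.0016,0,-0.0006,0,0],[0.0016,0,-0.0006,0,0],[0.0016,0,-0.0006,0,0],[0.0017,0,-0.0006,0,0]])

```text
t: 13.0
ee_pos: [0.5551, 0.2119, 0.0963]
tool_rot: [[-1.0, 0.031, 0.004], [0.031, 1.0, -0.001], [-0.004, -0.001, -1.0]]
contact_force: [5.6, -0.7, 0.0]
gripper_width: 0.0287
finger_force: 59.6
```

servo_tool(increments=[[0.0016,0,-0.0005,0,0],[0.0017,0,-0.0005,0,0],[0.0017,0,-0.0005,0,0],[0.0017,0,-0.0005,0,0],[0.0017,0,-0.0005,0,0]])

```text
t: 13.42
ee_pos: [0.547, 0.2124, 0.0989]
tool_rot: [[-0.999, 0.031, 0.005], [0.031, 1.0, -0.001], [-0.005, -0.0, -1.0]]
contact_force: [6.2, -1.7, 0.1]
gripper_width: 0.0288
finger_force: 59.9
```

```bash
cat > l.py <<'E'
from h import *
save('scene')
exec(open('s.py').read().split("print('green')")[0].replace('from h import *',''))
q=pts(50,95,60,20,(280,340,165,235),.02,.25);c=q.mean(0);n=np.linalg.svd(q-c)[2][2];n*=-np.sign(n[0])
print('normal',n.round(3),'lean(+away)',np.degrees(np.arcsin(n[2])).round(1))
print('flap');pts(0,16,100,30,(285,305,185,225),.055,.085)
E
python3 l.py
```

```text
313 [0.5348 0.2152 0.0494] lo [0.5263 0.1739 0.0227] hi [0.5432 0.2549 0.0757]
normal [-0.968  0.038  0.248] lean(+away) 14.4
flap
49 [0.5499 0.1571 0.071 ] lo [0.5306 0.1449 0.0624] hi [0.5629 0.1708 0.0781]
```

servo_tool(increments=[[0.0017,0,-0.0003,0,0],[0.0017,0,-0.0003,0,0],[0.0017,0,-0.0003,0,0],[0.0017,0,-0.0003,0,0],[0.0017,0,-0.0003,0,0]])

```text
t: 13.88
ee_pos: [0.5388, 0.2131, 0.1007]
tool_rot: [[-0.999, 0.031, 0.006], [0.031, 1.0, 0.0], [-0.006, 0.0, -1.0]]
contact_force: [8.0, -1.5, 1.1]
gripper_width: 0.0289
finger_force: 60.3
```

servo_tool(increments=[[0.0017,0,-0.0002,0,0],[0.0017,0,-0.0002,0,0],[0.0017,0,-0.0002,0,0],[0.0017,0,-0.0002,0,0],[0.0017,0,-0.0001,0,0]])

```text
t: 14.3
ee_pos: [0.5302, 0.2138, 0.1018]
tool_rot: [[-1.0, 0.031, 0.006], [0.031, 1.0, 0.001], [-0.006, 0.001, -1.0]]
contact_force: [5.5, -0.5, 1.0]
gripper_width: 0.0289
finger_force: 60.6
```

servo_tool(increments=[[0.0016,0,0,0,0],[0.0016,0,0,0,0],[0.0016,0,0,0,0],[0.0016,0,0,0,0],[0.0016,0,0,0,0]])

```text
t: 14.72
ee_pos: [0.5219, 0.2142, 0.1018]
tool_rot: [[-0.999, 0.031, 0.005], [0.031, 1.0, 0.001], [-0.005, 0.001, -1.0]]
contact_force: [6.2, -1.4, 2.4]
gripper_width: 0.0288
finger_force: 61.3
```

servo_tool(increments=[[0.0005,0,0,0,0],[0.0005,0,0,0,0],[0.0005,0,0,0,0],[0.0005,0,0,0,0],[0,0,0,0,0]])

```text
t: 15.13
ee_pos: [0.52, 0.2143, 0.1017]
tool_rot: [[-0.999, 0.031, 0.005], [0.031, 1.0, 0.001], [-0.005, 0.001, -1.0]]
contact_force: [6.3, -0.4, 2.0]
gripper_width: 0.0288
finger_force: 61.4
```

```bash
python3 l.py; python3 - <<'E'
import cv2,numpy as np
a=cv2.imread('pics/scene0.png')[175:235,270:350]
cv2.imwrite('pics/c6.png',np.clip(cv2.resize(a,(800,600),interpolation=2)*1.6,0,255).astype(np.uint8))
E
```

```text
420 [0.5244 0.2166 0.0473] lo [0.521  0.1775 0.0218] hi [0.5278 0.2558 0.073 ]
normal [-0.999  0.033  0.035] lean(+away) 2.0
flap
55 [0.5498 0.1588 0.0708] lo [0.5321 0.145  0.062 ] hi [0.5622 0.174  0.0787]
```

View pics/c6.png

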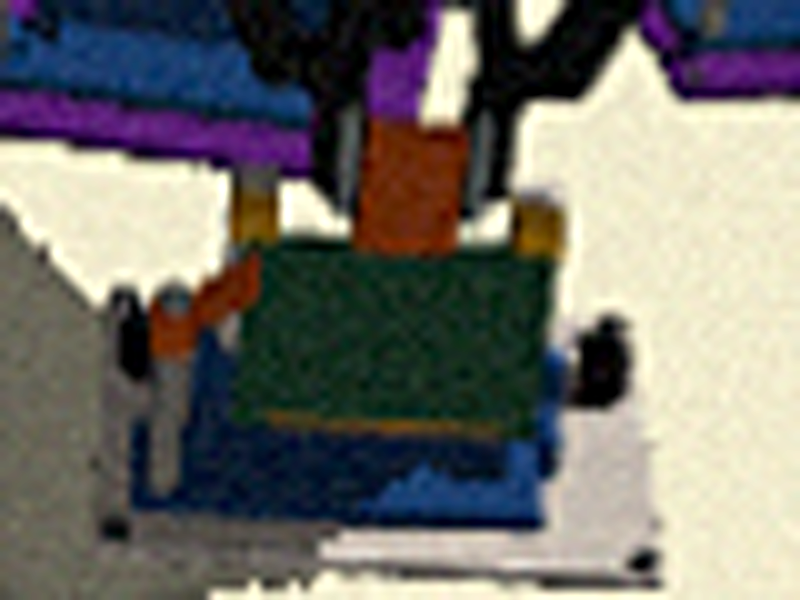

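servo_tool(increments=[[0.0005,0,0,0,0],[0.0005,0,0,0,0],[0.0005,0,0,0,0],[0.0005,0,0,0,0],[0,0,0,0,0]])

```text
t: 15.6
ee_pos: [0.518, 0.2143, 0.1016]
tool_rot: [[-0.999, 0.032, 0.005], [0.032, 1.0, 0.001], [-0.005, 0.001, -1.0]]
contact_force: [5.9, 0.3, 1.3]
gripper_width: 0.0288
finger_force: 61.5
```

servo_tool(increments=[[0.0005,0,0,0,0],[0.0005,0,0,0,0],[0.0005,0,0,0,0],[0.0005,0,0,0,0],[0,0,0,0,0]])

```text
t: 16.02
ee_pos: [0.5161, 0.2143, 0.1016]
tool_rot: [[-0.999, 0.032, 0.005], [0.032, 0.999, 0.001], [-0.005, 0.001, -1.0]]
contact_force: [7.1, -0.4, 0.2]
gripper_width: 0.029
finger_force: 61.5
```

```bash
python3 l.py
```

```text
440 [0.5229 0.2168 0.048 ] lo [0.5196 0.1776 0.0222] hi [0.5258 0.2563 0.0738]
normal [-0.999  0.033  0.014] lean(+away) 0.8
flap
55 [0.5494 0.1588 0.0706] lo [0.5305 0.145  0.0608] hi [0.5622 0.1743 0.0772]
```

servo_tool(increments=[[0.0005,0,0,0,0],[0.0005,0,0,0,0],[0.0005,0,0,0,0],[0.0005,0,0,0,0],[0,0,0,0,0]])

```text
t: 16.48
ee_pos: [0.5144, 0.2144, 0.1015]
tool_rot: [[-0.999, 0.032, 0.006], [0.032, 0.999, 0.001], [-0.006, 0.001, -1.0]]
contact_force: [7.8, -0.3, -0.6]
gripper_width: 0.029
finger_force: 61.6
```

servo_tool(increments=[[0.0005,0,0,0,0],[0.0005,0,0,0,0],[0.0005,0,0,0,0],[0,0,0,0,0],[0,0,0,0,0]])

```text
t: 16.9
ee_pos: [0.5136, 0.2144, 0.1015]
tool_rot: [[-0.999, 0.032, 0.007], [0.032, 0.999, 0.001], [-0.007, 0.001, -1.0]]
contact_force: [9.3, 0.1, -1.8]
gripper_width: 0.0288
finger_force: 61.4
```

```bash
python3 l.py; python3 - <<'E'
import cv2,numpy as np
a=cv2.imread('pics/scene0.png')[185:230,275:335]
cv2.imwrite('pics/c7.png',np.clip(cv2.resize(a,(800,600),interpolation=2)*1.8,0,255).astype(np.uint8))
E
```

```text
450 [0.5226 0.2167 0.0475] lo [0.5191 0.1776 0.0219] hi [0.5263 0.2563 0.073 ]
normal [-0.999  0.027 -0.021] lean(+away) -1.2
flap
56 [0.5484 0.159  0.0703] lo [0.531  0.145  0.0623] hi [0.5615 0.1741 0.0771]
```

View pics/c7.png

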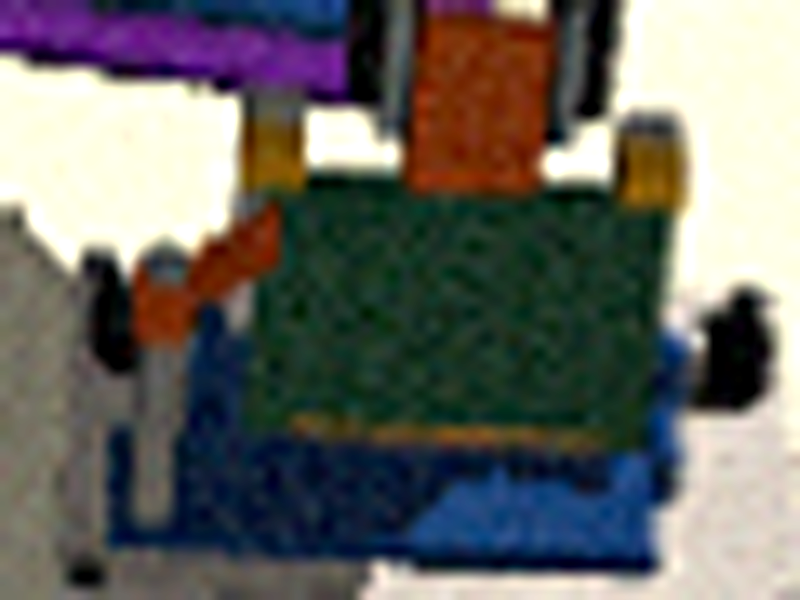

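servo_tool(increments=[[-0.001,0,0,0,0],[0,0,0,0,0.4],[0,0,0,0,0.4],[0,0,0,0,0.4],[0,0,0,0,0.4]])

```text
t: 17.37
ee_pos: [0.5096, 0.2141, 0.1001]
tool_rot: [[-1.0, 0.031, -0.003], [0.031, 1.0, -0.001], [0.003, -0.001, -1.0]]
contact_force: [-0.2, 0.6, 0.2]
gripper_width: 0.034
finger_force: 0.0
```

Released freely; I lift straight up.

servo_tool(increments=[[0,0,-0.004,0,0.4],[0,0,-0.006,0,0.4],[0,0,-0.008,0,0.4],[0,0,-0.01,0,0.4],[0,0,-0.015,0,0.4]])

```text
t: 17.78
ee_pos: [0.5109, 0.214, 0.1445]
tool_rot: [[-0.999, 0.032, -0.001], [0.032, 0.999, -0.001], [0.001, -0.001, -1.0]]
contact_force: [0.2, 0.3, -0.2]
gripper_width: 0.0338
finger_force: 0.0
```

servo_tool(increments=[[0,0,-0.02,0,0.4],[0,0,-0.02,0,0.4],[0,0,-0.02,0,0.4],[0,0,-0.02,0,0.4],[0,0,0,0,0.4]])

```text
t: 18.2
ee_pos: [0.5141, 0.2151, 0.2294]
tool_rot: [[-0.999, 0.032, 0.008], [0.032, 0.999, 0.005], [-0.008, 0.005, -1.0]]
contact_force: [0.7, 1.2, -0.3]
gripper_width: 0.0344
finger_force: 0.0
```

```bash
python3 l.py; python3 - <<'E'
import cv2,numpy as np
a=cv2.imread('pics/scene0.png')[170:245,260:360]
cv2.imwrite('pics/c8.png',np.clip(cv2.resize(a,(800,600),interpolation=2)*1.7,0,255).astype(np.uint8))
E
```

```text
423 [0.5247 0.217  0.0472] lo [0.5215 0.1777 0.0229] hi [0.5281 0.256  0.0726]
normal [-0.999  0.037  0.013] lean(+away) 0.8
flap
55 [0.5493 0.1588 0.0705] lo [0.5315 0.1449 0.0612] hi [0.5627 0.1741 0.0776]
```

View pics/c8.png

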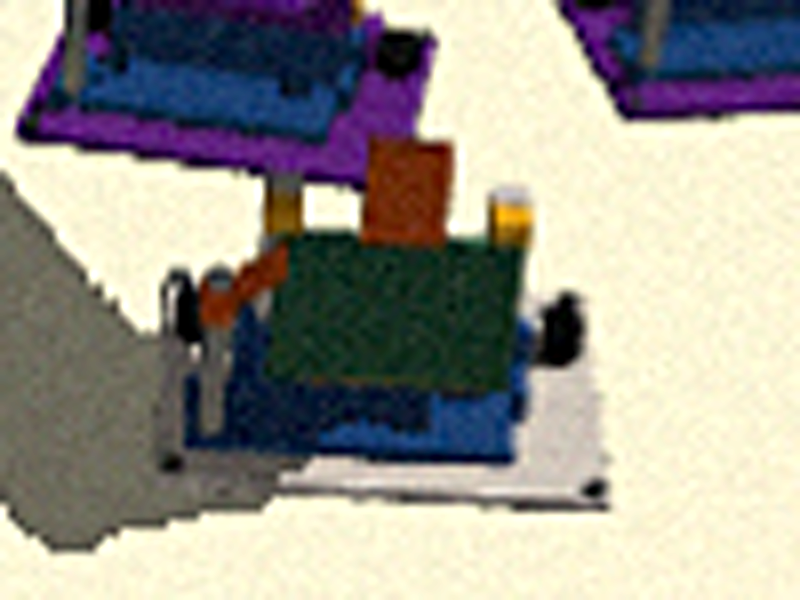

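The card stands upright (lean 0.8°) and seated. The flap at (260,270) is shut in front of its edge, and the gripper is clear, so I hand in.

servo_tool(increments=[[0,0,0,0,0.4],[0,0,0,0,0.4],[0,0,0,0,0.4],[0,0,0,0,0.4],[0,0,0,0,0.4]])

```text
t: 18.67
ee_pos: [0.5111, 0.214, 0.2232]
tool_rot: [[-0.999, 0.032, -0.001], [0.032, 0.999, -0.001], [0.001, -0.001, -1.0]]
contact_force: [-0.7, -0.7, -0.8]
gripper_width: 0.0341
finger_force: 0.0
```

```bash
python3 -c "
from plant import env
print(env.sign_off())"
```

```text
the job is handed in; nothing more can be done
None
```

I handed the job in at 18.7 s; the sign-off returned no verdict. By camera the green card stands upright in the dock groove (0.8° lean), released, with the flap shut in front of it; readings between moves never passed about 10 N.

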